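Lay a valve spool on the vee rests and lock it under the keeper

TASK

Lay the loose steel valve spool gently, without dropping it, across the two narrow vee rests of the cradle, its two thin necks in the vees and its hexagonal head at the end next to the upright end plate. Then fit the loose wing handle fully down onto the square stem of the keeper post and swing the keeper bar round until it lies square across the middle of the spool; leave the handle on the stem and everything else on the bench where it is.

Things in the scene. Friction and masses are not known exactly. Their poses are not given: they have to be found in the camera images.
- fixture: The cradle, bolted down: grey T-shaped base 12 mm thick. Origin on the bench midway under the two rests; z up; y runs through both rests. Keeper post at x 120, y 0 mm. Base: x -32 to 32, y -108 to 68 mm, with an arm 56 mm wide out to x 157 mm.
- cradle (a point): Where the middle of the spool's axis lies when seated: midway between the rests, 81 mm above the bench; axes as fixture. The two rests stand 45 mm either side along y, each 12 mm thick along y, with a 90 degree vee open upward: bottom of the vee 70 mm, top of the rest 88 mm above the bench, mouth 37 mm wide, 48 mm over all.
- spool: Loose steel spool, 150 mm long, about 0.5 kg, axis 13 mm above the bench. Origin on its axis at mid-length; x along the axis to the hex head (x 57 to 75 mm, 26 mm across flats). Necks 16 mm diameter at |x| 33 to 57 mm; middle (grip here) and plain end 26 mm diameter. Seated: necks in the vees, 6 mm play each way along the axis, x along the fixture's -y.
- spool_head (a point): Centre of the spool's hexagonal head, on the axis, 66 mm from the spool's origin; axes as spool.
- handle: Loose aluminium wing handle, about 0.22 kg, standing on the bench. Origin at the centre of its underside, z up. Square hub 32 x 32 x 30 mm, sides along x and y; on it an upright wing to grip, 84 mm long along x, 12 mm thick, from 30 to 56 mm height. Square blind bore 18 mm wide, parallel to the hub's sides, 24 mm deep, open downward.
- stem (a point): Foot of the keeper's square stem: centre of the flat shoulder, 107 mm above the bench, on which the handle's underside rests. Turns with the keeper: x, y parallel to the stem's flats, keeper bar along -x. Stem 16 mm square up to 14 mm above this point, then tapering to 9 mm square at its top, 20 mm up. The handle fits in any of four quarter turns, with 0.13 rad of turning play.
- keeper (a joint): Angle (rad) of the keeper bar: 18 mm wide, reaching 140 mm from the post, underside 99 mm above the bench. 0: along the fixture's -x, square across the middle of the spool, 5 mm above it. Starts at -1.4 to -0.95 (on the +y side); grows counterclockwise from above; stops at -1.7 and 0.06. Stiff pivot (0.12 N m): stays where left, turns with the handle.
- mug: White mug, 80 mm diameter, 92 mm high, standing on the bench; origin at the centre of its foot. Leave alone.
- tape: Roll of clear packing tape lying flat, 104 mm diameter, 45 mm high; origin at the centre of its underside. Leave alone.
- offcut: Wooden offcut 130 x 70 x 22 mm lying flat; origin at the centre of its underside. Leave alone.
- end_plate (a point): Top middle of the fixture's upright end plate, at y -100 mm in the fixture, 95 mm above the bench; plate 56 mm wide along the fixture's x, 8 mm thick. Axes as fixture.
Mind the look-alikes: they are no part of the job. Of the things like the spool, leave any that is brown or red; of the rest the larger one is meant.

How it is judged:
On the way, in this order (a step that is already met when the one before it is completed fails the run):
1. the spool lies released in both vees, hex head at the end plate (distance between spool and cradle below 0.009 m and z of spool in the frame of cradle below 0.003 m and angle between the x axis of spool and the y axis of fixture, either way round below 0.06 rad and y of spool_head in the frame of fixture below 0 m and contact force between the fingers and spool below 0.3 N), for 0.2 s.
2. the handle sits fully down on the square stem (distance between handle and stem below 0.005 m and angle between handle's own z axis and vertical below 0.1 rad), for 0.1 s.
3. the keeper lies square across the spool (value of joint keeper above -0.2 rad), for 0.1 s.
At the end, for the whole second after the job is handed in: Spool at rest in both vees (middle within 9 mm of the cradle point, at most 3 mm high, within 0.06 rad of the rests' line), hex head at the end plate; handle upright on the stem, underside within 5 mm of the shoulder point; keeper within 0.2 rad of square across (all of step 2 and distance between spool and cradle below 0.009 m and z of spool in the frame of cradle below 0.003 m and angle between the x axis of spool and the y axis of fixture, either way round below 0.06 rad and y of spool_head in the frame of fixture below 0 m and linear speed of each of spool, handle below 0.02 m/s and value of joint keeper above -0.2 rad); the robot touches nothing.
It fails at once if the spool is slammed or pressed onto the cradle with over 80 N (contact force between spool and fixture above 80 N).
It fails at once if the spool is dropped (falls freely by more than about 13 mm, reaching 0.5 m/s out of the grip) (contact force between the fingers and spool below 0.1 N and linear speed of spool above 0.5 m/s).
It fails at once if the mug is moved more than 30 mm (distance of mug from where it was at the start of the episode above 0.03 m).
It fails at once if the tape roll is moved more than 30 mm (distance of tape from where it was at the start of the episode above 0.03 m).
It fails at once if the offcut is moved more than 30 mm (distance of offcut from where it was at the start of the episode above 0.03 m).
It also fails if it takes over 64 s, if anything falls off the work surface, if the arm or the gripper's body presses on something with over 40 N, if the wrist force passes 120 N, or if a joint passes its speed limit or range.

ROBOT

A 6-joint arm with a two-finger parallel gripper is mounted at the origin on the work surface. World frame = base frame: x ahead of the robot, y to its left, z up, the work surface at z = 0. Lengths are in m, angles in rad, forces in N, time in s.
With the tool pointing down it reaches from about 0.375 to 0.975 m from the base axis. Payload 3.8 kg.
Tool frame: the origin (TCP) lies midway between the tips of the shut fingers; the grasp point (between the pads) lies 19 mm behind it; z points along the fingers, y is the line along which they close (so a half turn about z gives the same grasp; the last joint's range is limited). The gripper opens to 85 mm and grips with 20 to 120 N. Pads are 22 mm wide; open, the fingers measure 114 mm over their backs; the gripper's body (76 mm by 85 mm) begins 54 mm behind the grasp point. The pads swing forward as they close: fully open they stand 13 mm farther back than shut.
Start: joints at [1.194, 0.264, 1.604, -0, 1.274, -0.037], TCP at [0.225, 0.636, 0.231] pointing down, gripper open.
Joint ranges: [-2.63, 2.63], [-0.94, 2.18], [0.31, 2.57], [-1.31, 4.45], [0, 2.66], [-2.55, 2.55]. Speed limits (rad/s): [2.57, 2.57, 3.14, 3.14, 3.14, 3.14].

INTERFACE

Orientations are given as a rotation vector (axis times angle).
In Python, from workcell import * gives the robot as it stands. The module is installed in compiled form; this text tells all that it offers.
- The arm moves only by the tool apply_moves, never from a script. Its arguments are lists of equal length, an entry for each row: "fingers": the opening, from 0 (shut) to 1 (fully open); "travel": the shift along the tool's x, y, z normalised to -1 to 1, where 1 is 0.05 m, a list of three; "rotation": the turn, a rotation vector about the tool's x, y, z normalised to -1 to 1, where 1 is 6 degrees, a list of three. In form: {"fingers": [fingers, ...], "travel": [[dx, dy, dz], ...], "rotation": [[ax, ay, az], ...]}. A call has 1 to 12 rows; each row shifts and turns the commanded pose from where the row before left it, along the tool's axes as they then stand; what a row does not reach is not made up. A row lasts 1/10 s, in which the tool goes at most 50 mm and 8.59 degrees, less where a joint would pass 70% of its speed; a pose out of reach is approached as far as the arm can. A call with a number of a shift or a turn outside -1 to 1 is refused whole. A call with a gripper value outside its range is refused whole. The fingers move at their own pace and stop on an object; "newtons" is the grip in N (left out, the last holds). Time passes only in rows, so rows that do not move let the fingers close. It gives the time, the measured TCP pose, the force, the opening and the grip force at its end, in the units of the state.
- read_state(): the state, without advancing time (a new reading comes with each control period).
- read_camera(name): name is "scene" or "top" or "wrist"; returns a dict with "image" (420x560x3 uint8, red, green, blue), "fx", "fy", "cx", "cy" (pixels), "k1" (the pictures are not rectified: a ray, as slopes to the right and down, at radius r is drawn at 1 + k1 r^2 times it, then the intrinsics apply), "extrinsics" (4x4, takes a point from world to camera coordinates). Camera axes: x right, y down, z forward; pixel columns grow to the right and rows downward; lengths in m; the calibration is good to about 2 mm. A picture is of the moment at which its call begins. There is no depth.
- finish_job(): hands the job in; it is judged then, once.
Trained networks look in the newest picture that a camera, given by its name, has taken for a name from the list of things; names that differ only in an ending like _2 or _b are one class to them, and where a whole thing is asked for, a point or a joint stands for the part that bears it (a point fixed in the world has none). Each returns a list of dicts, best first, with "p" (0 to 1); they miss things now and then, are a little off and sometimes report something else, mostly with a low value. They report only what shows in the picture. A call takes as long as a camera call. They do not tell look-alikes from the thing itself.
- regions_of(camera, name): "mask" (420x560 bool, what is visible of it) and "bbox" ([left, top, width, height] in pixels, round what is visible of it).
- tip_of(camera, name): "location" ([column, row] in pixels: a listed point, or the origin of a listed thing).
The state is a dict: "time": time; "q": joint angles; "joint_vel": joint speeds; "joint_torque": joint torques, N m; "tool_pos": TCP position; "tcp_rot": TCP orientation; "wrist_force": force on the tool from outside, world axes, zero at the start; "torque": the same for the moment, N m; "width": opening from 0.0 (shut) to 1.0 (fully open); "grip_force": force on a finger pad.
Only numpy, scipy, OpenCV 4.12 (cv2) and the standard library are available. Lean on these libraries where they do the work, as an engineer would, in place of code of your own. Each camera call takes 0.05 s, during which the arm holds its last target. There are 200 camera calls.

## Working session

There is one attempt and no reset: what is moved stays moved. The work goes in short steps, Python scripts to look and compute and a tool call to move; the robot and the scene stay as the last step left them, time stands still between calls to the robot, and variables do not carry over. Pictures are saved under pics/ and viewed, at most 13 in all, crops included, and the job is handed in when it is done.

Besides the shell and the picture viewer there is one more tool, called after "Request:" as name(argument=value, ...) on one line, values as JSON. apply_moves: Moves the arm, as the interface text tells. Scaled input: -1 to 1 covers 0.05 m each way for a shift and 6 degrees each way for a turn. Its arguments: {"type":"object","properties":{"fingers":{"type":"array","items":{"type":"number"}},"travel":{"type":"array","items":{"type":"array","items":{"type":"number"}}},"rotation":{"type":"array","items":{"type":"array","items":{"type":"number"}}},"newtons":{"type":"number"}},"required":["fingers","travel","rotation"]}

```bash
mkdir -p pics; cat > h.py <<'E'
from workcell import *
import numpy as np, cv2
from scipy.spatial.transform import Rotation as R
def K(c): return np.array([[c['fx'],0,c['cx']],[0,c['fy'],c['cy']],[0,0,1.]]),np.array([c['k1'],0,0,0,0.])
def ray(c,px):
    k,d=K(c); E=np.array(c['extrinsics'])
    u=cv2.undistortPoints(np.array([[px]],float),k,d)[0,0]
    return -E[:3,:3].T@E[:3,3], E[:3,:3].T@np.array([u[0],u[1],1])
def onz(c,px,z):
    o,v=ray(c,px); return o+v*(z-o[2])/v[2]
def proj(c,P):
    k,d=K(c);E=np.array(c['extrinsics'])
    return cv2.projectPoints(np.array(P,float).reshape(-1,1,3),cv2.Rodrigues(E[:3,:3])[0],E[:3,3],k,d)[0][:,0]
def save(c,n): cv2.imwrite('pics/'+n,c['image'][:,:,::-1])
E
cat > a.py <<'E'
from h import *
np.set_printoptions(precision=3,suppress=True)
names="fixture cradle spool spool_head handle stem keeper mug tape offcut end_plate".split()
Z=dict(fixture=0,cradle=.081,spool=.013,spool_head=.013,handle=0,stem=.107,keeper=.1,mug=0,tape=0,offcut=0,end_plate=.095)
ims=[]
for cam in ['top','scene']:
    c=read_camera(cam); ims.append(c['image']); save(c,cam+'0.png')
    print(cam,onz(c,(280,210),0),ray(c,(280,210))[0])
    for n in names:
        for d in tip_of(cam,n)[:4]:
            if d['p']>.15: print(n,round(d['p'],2),np.round(d['location'],1),onz(c,d['location'],Z[n]))
E
python3 a.py
```

```text
top [0.564 0.02  0.   ] [ 0.352 -0.006  1.438]
fixture 0.75 [243.4 239.4] [0.475 0.137 0.   ]
cradle 0.86 [235.8 237.1] [0.475 0.151 0.081]
spool 0.88 [360.  301.8] [ 0.274 -0.215  0.013]
spool 0.77 [340.3 242. ] [ 0.457 -0.163  0.013]
spool 0.64 [375.6 221.8] [ 0.517 -0.275  0.013]
spool 0.49 [301.4 205.7] [ 0.574 -0.047  0.013]
spool_head 0.87 [336.8 298.5] [ 0.286 -0.146  0.013]
spool_head 0.78 [316.8 208.2] [ 0.565 -0.095  0.013]
spool_head 0.69 [340.1 218. ] [ 0.532 -0.166  0.013]
spool_head 0.69 [387.  232.8] [ 0.482 -0.309  0.013]
handle 0.64 [333.3 180.6] [ 0.654 -0.151  0.   ]
stem 0.77 [255.6 198. ] [0.586 0.089 0.107]
stem 0.42 [342.6 238.3] [ 0.461 -0.16   0.107]Traceback (most recent call last):
  File "a.py", line 10, in <module>
    for d in tip_of(cam,n)[:4]:
             ~~~~~~^^^^^^^
ValueError: it knows: cradle, end_plate, fixture, handle, mug, offcut, spool, spool_head, stem, tape
```

```bash
sed -i 's/ keeper mug/ mug/' a.py; python3 a.py; python3 -c "
import cv2;cv2.imwrite('pics/t1.png',cv2.resize(cv2.imread('pics/top0.png')[120:345,170:470],(800,600),interpolation=2))"
```

```text
top [0.564 0.02  0.   ] [ 0.352 -0.006  1.438]
fixture 0.63 [244.1 235.7] [0.486 0.135 0.   ]
fixture 0.45 [331.3 179.5] [ 0.657 -0.145  0.   ]
cradle 0.95 [236.7 237.2] [0.475 0.149 0.081]
cradle 0.37 [332.  180.5] [ 0.637 -0.139  0.081]
spool 0.74 [358.6 304.1] [ 0.267 -0.211  0.013]
spool 0.58 [300.8 203. ] [ 0.583 -0.045  0.013]
spool 0.55 [339.8 239.7] [ 0.465 -0.162  0.013]
spool 0.48 [377.6 220.7] [ 0.52  -0.282  0.013]
spool_head 0.95 [345.2 220.6] [ 0.523 -0.181  0.013]
spool_head 0.75 [315.7 212.5] [ 0.551 -0.091  0.013]
spool_head 0.71 [387.3 231.1] [ 0.487 -0.31   0.013]
spool_head 0.55 [339.4 297.8] [ 0.288 -0.153  0.013]
handle 0.75 [329.9 179.1] [ 0.659 -0.141  0.   ]
handle 0.73 [235.6 235. ] [0.489 0.161 0.   ]
stem 0.92 [254.  199.1] [0.583 0.094 0.107]
stem 0.21 [342.1 241.1] [ 0.453 -0.158  0.107]
mug 0.72 [292.6 139.3] [ 0.793 -0.026  0.   ]
tape 0.89 [153.4 257.1] [0.426 0.421 0.   ]
offcut 0.65 [413.6 179.4] [ 0.65  -0.406  0.   ]
scene [0.509 0.042 0.   ] [ 1.131 -0.242  1.173]
fixture 0.84 [311.5 184.8] [0.474 0.151 0.   ]
fixture 0.57 [314.2 166.4] [0.424 0.185 0.   ]
cradle 0.6 [315.3 168.6] [0.48  0.155 0.081]
spool 0.92 [156.7 174.4] [ 0.272 -0.216  0.013]
spool 0.73 [162.3 253. ] [ 0.503 -0.277  0.013]
spool 0.65 [199.4 220.3] [ 0.455 -0.161  0.013]
spool 0.59 [261.7 246.3] [ 0.59  -0.046  0.013]
spool_head 0.64 [208.1 247.2] [ 0.536 -0.168  0.013]
spool_head 0.59 [183.5 167.3] [ 0.281 -0.142  0.013]
spool_head 0.58 [239.2 244.8] [ 0.563 -0.095  0.013]
spool_head 0.54 [147.1 248.6] [ 0.475 -0.308  0.013]
handle 0.67 [233.3 285.1] [ 0.65  -0.149  0.   ]
stem 0.63 [314.9 202.8] [0.583 0.1   0.107]
mug 0.72 [302.  311.9] [ 0.781 -0.029  0.   ]
tape 0.7 [388.6 135.2] [0.418 0.427 0.   ]
offcut 0.77 [126.  327.2] [ 0.642 -0.418  0.   ]
end_plate 0.83 [273.  164.5] [0.431 0.059 0.095]
```

View pics/t1.png

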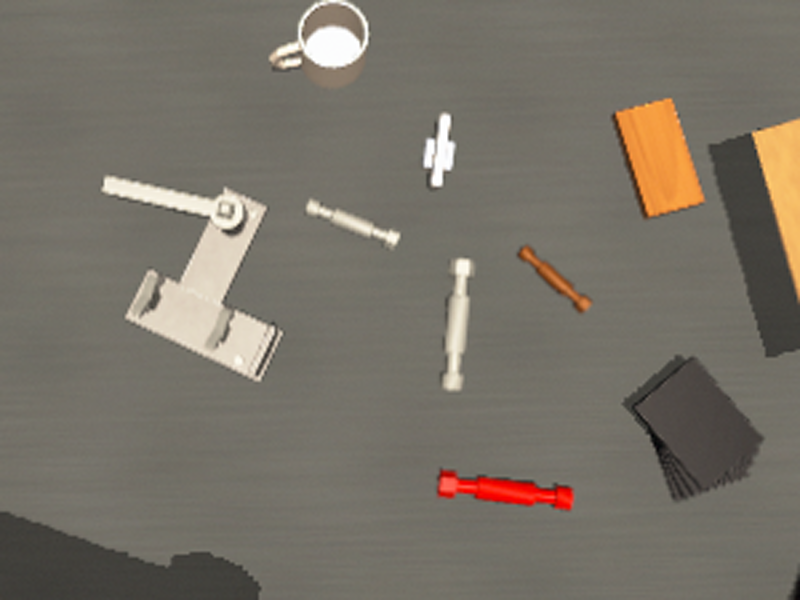

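View pics/scene0.png

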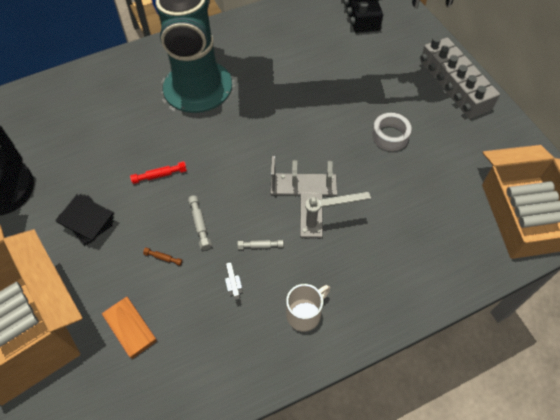

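Grey large spool (crop 457,325; head at the top, 462,268), handle at (440,150), cradle rests at (145,295)/(218,325) and end plate at (270,350). Keeper bar runs left from its post (228,210). Now yaw measurement and first move.

```bash
cat >> h.py <<'E'
np.set_printoptions(precision=3,suppress=True)
def yaw(s): 
    m=R.from_rotvec(s['tcp_rot']).as_matrix(); return np.degrees(np.arctan2(m[1,0],m[0,0]))
def goto(x,y,z,yd=None):
    "rotate-first plan: rotation tool vec (in units of 6deg), then travel (units .05m) in the rotated frame"
    s=read_state(); M=R.from_rotvec(s['tcp_rot']).as_matrix(); yd=yaw(s) if yd is None else yd
    a=np.radians(yd); T=np.array([[np.cos(a),np.sin(a),0],[np.sin(a),-np.cos(a),0],[0,0,-1]])
    d=np.array([x,y,z])-s['tool_pos']
    print('t',s['time'],'pos',np.array(s['tool_pos']),'yaw',round(yaw(s),2),'q',np.array(s['q']),'w',s['width'])
    print(' rot units',np.degrees(R.from_matrix(M.T@T).as_rotvec())/6,'| travel after rot',T.T@d/.05,'| before rot',M.T@d/.05)
def axis_of(c,mask,z):
    ys,xs=np.nonzero(mask); P=np.array([onz(c,(x,y),z)[:2] for x,y in zip(xs,ys)])
    rect=cv2.minAreaRect((P*1000).astype(np.float32)); m=P.mean(0); u,sv,v=np.linalg.svd(P-m,full_matrices=False)
    return m,np.degrees(np.arctan2(v[0,1],v[0,0]))%180,rect
E
python3 - <<'E'
from h import *
for cam in ['top','scene']:
    c=read_camera(cam)
    for n,z in (('spool',.013),('handle',.045),('keeper',.105)):
        try:
            for d in regions_of(cam,n)[:5]:
                if d['p']>.3: print(cam,n,round(d['p'],2),d['bbox'],d['mask'].sum(),*axis_of(c,d['mask'],z))
        except Exception as e: print(e)
goto(.43,-.163,.25,85)
E
```

```text
top spool 0.85 [335.1, 215.5, 13.3, 51.6] 428 [ 0.461 -0.165] 172.78343383458633 ((459.3163146972656, -165.06275939941406), (31.81314468383789, 146.8724822998047), 84.26454162597656)
top spool 0.75 [284.5, 195.0, 34.3, 18.4] 249 [ 0.579 -0.05 ] 65.92929053077985 ((580.2097778320312, -47.925086975097656), (112.07769775390625, 27.14653778076172), 63.5573616027832)
top spool 0.57 [333.4, 295.6, 50.8, 18.8] 401 [ 0.269 -0.212] 81.14314681975405 ((269.5581970214844, -213.61325073242188), (150.53538513183594, 30.166330337524414), 82.3303451538086)
top handle 0.71 [328.1, 165.3, 15.2, 26.1] 180 [ 0.653 -0.15 ] 169.79694068236375 ((655.6428833007812, -149.17825317382812), (30.74003791809082, 81.87261962890625), 87.61812591552734)
top keeper 0.79 [208.7, 190.1, 52.1, 14.8] 352 [0.596 0.145] 74.98862089070008 ((593.8451538085938, 151.661376953125), (155.6751251220703, 31.250934600830078), 78.10055541992188)
scene spool 0.81 [236.0, 242.0, 47.6, 6.6] 310 [ 0.582 -0.046] 66.39285890459772 ((581.9749755859375, -47.3095703125), (109.53194427490234, 21.231224060058594), 66.45931243896484)
scene spo
[... 442 characters left out ...]
1982 ((656.0167236328125, -150.06446838378906), (31.279537200927734, 91.68408966064453), 80.06352233886719)
scene handle 0.68 [191.5, 195.4, 18.5, 56.7] 559 [ 0.476 -0.166] 171.98722447517224 ((474.53369140625, -165.94122314453125), (28.998611450195312, 160.4698028564453), 82.01579284667969)
scene keeper 0.94 [306.0, 194.5, 62.5, 17.3] 563 [0.596 0.139] 76.46383167987165 ((592.8643188476562, 150.79278564453125), (155.8365478515625, 40.82075881958008), 81.97761535644531)
t 1.85 pos [0.225 0.636 0.231] yaw 160.53 q [ 1.194  0.264  1.604 -0.     1.274 -0.037] w 1.003953738332569
 rot units [-0.     0.    12.588] | travel after rot [-15.57    5.478  -0.375] | before rot [ -9.195 -13.707  -0.374]
```

Request:
apply_moves(fingers=[1,1,1,1,1,1,1,1,1,1,1,1], travel=[[0,0,0],[0,0,0],[0,0,0],[-0.36,-0.85,0],[-0.36,-0.85,0],[-0.36,-0.85,0],[-0.36,-0.85,0],[-0.36,-0.85,0],[-0.36,-0.85,0],[-0.36,-0.85,0],[-0.36,-0.85,0],[-0.36,-0.85,0]], rotation=[[0,0,-0.7],[0,0,-0.7],[0,0,-0.7],[0,0,0],[0,0,0],[0,0,0],[0,0,0],[0,0,0],[0,0,0],[0,0,0],[0,0,0],[0,0,0]])

```text
time: 3.05
tool_pos: [0.3402, 0.2356, 0.2316]
tcp_rot: [0.187, 3.135, 0.001]
wrist_force: [1.7, -0.4, 0.5]
width: 1.001
grip_force: 0.0
```

Request:
apply_moves(fingers=[1,1,1,1,1,1,1,1,1,1], travel=[[-0.36,-0.85,0],[-0.36,-0.85,0],[-0.36,-0.85,0],[-0.36,-0.85,0],[-0.36,-0.85,0],[-0.36,-0.85,0],[-0.36,-0.85,0],[-0.36,-0.85,0],[-0.36,-0.85,0],[0,0,0]], rotation=[[0,0,0],[0,0,0],[0,0,0],[0,0,0],[0,0,0],[0,0,0],[0,0,0],[0,0,0],[0,0,0],[0,0,0]])

```text
time: 4.05
tool_pos: [0.4563, -0.1667, 0.2317]
tcp_rot: [0.196, 3.134, -0.004]
wrist_force: [-1.0, 0.7, 0.3]
width: 0.998
grip_force: 0.0
```

```bash
python3 - <<'E'
from h import *
c=read_camera('wrist'); save(c,'w1.png'); cam='wrist'
print(ray(c,(280,210)))
for n,z in (('spool',.013),('handle',.045)):
    for d in regions_of(cam,n)[:5]:
        if d['p']>.2: print(n,round(d['p'],2),d['bbox'],*axis_of(c,d['mask'],z))
for n,z in (('spool',.013),('spool_head',.013),('handle',0)):
    for d in tip_of(cam,n)[:4]: print(n,d['p'],d['location'],onz(c,d['location'],z))
goto(.459,-.164,.1,173)
E
```

```text
(array([ 0.388, -0.157,  0.373]), array([ 0.274, -0.032, -0.961]))
spool 0.87 [141.0, 3.3, 148.0, 26.5] [ 0.268 -0.209] 81.59483257513477 ((269.30084228515625, -210.65176391601562), (154.82261657714844, 26.71385383605957), 82.25159454345703)
spool 0.82 [342.3, 246.3, 85.6, 34.3] [ 0.574 -0.051] 67.59731530875423 ((577.4055786132812, -45.007049560546875), (120.77936553955078, 23.370529174804688), 67.40164947509766)
spool 0.8 [267.8, 119.0, 28.8, 125.9] [ 0.458 -0.162] 172.73846969639646 ((459.82080078125, -160.77098083496094), (30.04938316345215, 153.19027709960938), 82.38117218017578)
spool 0.6 [158.3, 202.3, 70.2, 56.3] [ 0.504 -0.278] 45.81286784095376 ((505.61700439453125, -276.1229248046875), (98.92066955566406, 20.69094467163086), 46.128379821777344)
spool 0.39 [527.0, 268.7, 32.2, 36.2] [0.644 0.174] 27.478167452826995 ((646.0237426757812, 172.0584716796875), (59.89841079711914, 44.52326202392578), 7.968677043914795)
handle 0.82 [300.6, 302.8, 26.1, 42.8] [ 0.633 -0.148] 176.36276927623467 ((634.0389404296875, -147.8462371826172), (32.661563873291016, 60.36865997314453), 83.8316421508789)
spool 0.81 [383.5, 259.2] [ 0.573 -0.045  0.013]
spool 0.63 [196.3, 228.9] [ 0.502 -0.276  0.013]
spool 0.62 [279.4, 183.6] [ 0.458 -0.166  0.013]
spool 0.62 [216.3, 12.9] [ 0.269 -0.208  0.013]
spool_head 0.96 [171.6, 213.4] [ 0.478 -0.302  0.013]
spool_head 0.83 [283.4, 231.9] [ 0.52  -0.168  0.013]
spool_head 0.8 [346.0, 250.4] [ 0.555 -0.092  0.013]
spool_head 0.72 [279.3, 182.7] [ 0.457 -0.166  0.013]
handle 0.9 [309.9, 317.6] [ 0.657 -0.147 -0.   ]
t 4.35 pos [ 0.455 -0.161  0.231] yaw 173.23 q [-0.391 -0.106  2.002  0.     1.246 -1.844] w 0.9978686055736671
 rot units [ 0.003 -0.001  0.038] | travel after rot [-0.09  -0.058  2.625] | before rot [-0.09  -0.059  2.625]
```

View pics/w1.png

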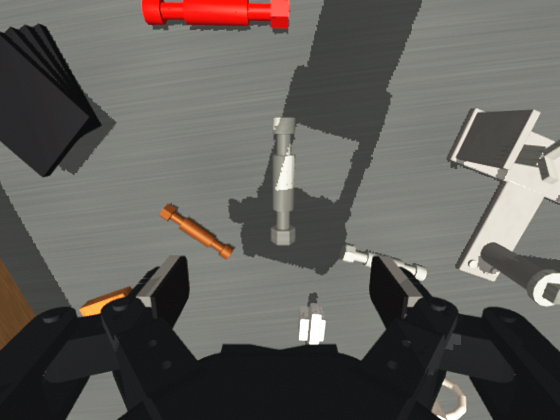

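Request:
apply_moves(fingers=[1,1,1,1,1,1,1,1,1], travel=[[-0.09,-0.04,0.3],[0,0,0.8],[0,0,0.8],[0,0,0.8],[0,0,0.7],[0,0,0.5],[0,0,0.4],[0,0,0.24],[0,0,0]], rotation=[[0,0,0.04],[0,0,0],[0,0,0],[0,0,0],[0,0,0],[0,0,0],[0,0,0],[0,0,0],[0,0,0]])

```text
time: 5.25
tool_pos: [0.458, -0.1629, 0.0029]
tcp_rot: [-0.192, -3.133, -0.002]
wrist_force: [-0.6, 0.6, -0.4]
width: 1.003
grip_force: 0.0
```

Request:
apply_moves(fingers=[0.6,0.4,0.25,0.2,0.1,0,0,0], travel=[[0,0,0],[0,0,0],[0,0,0],[0,0,0],[0,0,0],[0,0,0],[0,0,0],[0,0,0]], rotation=[[0,0,0],[0,0,0],[0,0,0],[0,0,0],[0,0,0],[0,0,0],[0,0,0],[0,0,0]], newtons=60)

```text
time: 6.05
tool_pos: [0.4603, -0.1645, 0.0055]
tcp_rot: [0.195, 3.134, -0.0]
wrist_force: [-0.8, 2.2, 5.7]
width: 0.277
grip_force: 58.6
```

Request:
apply_moves(fingers=[0,0,0,0,0,0,0], travel=[[0,0,-0.3],[0,0,-0.7],[0,0,-0.8],[0,0,-0.8],[0,0,-0.8],[0,0,-0.5],[0,0,0]], rotation=[[0,0,0],[0,0,0],[0,0,0],[0,0,0],[0,0,0],[0,0,0],[0,0,0]])

```text
time: 6.75
tool_pos: [0.4618, -0.1655, 0.2034]
tcp_rot: [0.195, 3.128, -0.004]
wrist_force: [0.4, -0.9, -4.9]
width: 0.276
grip_force: 60.4
```

```bash
python3 - <<'E'
from h import *
c=read_camera('wrist'); save(c,'w2.png'); cam='wrist'
s=read_state();print(s['tool_pos'],s['width'],s['grip_force'],s['wrist_force'])
z=s['tool_pos'][2]+.0085
for n in ('spool','spool_head'):
    for d in tip_of(cam,n)[:4]: print(n,d['p'],d['location'],onz(c,d['location'],z))
E
```

```text
[ 0.46  -0.165  0.2  ] 0.2753993494887197 60.38391351699829 [ 0.086 -0.406 -5.428]
spool 0.87 [185.8, 232.4] [ 0.438 -0.206  0.209]
spool 0.71 [278.0, 262.5] [ 0.459 -0.165  0.209]
spool 0.57 [389.2, 268.2] [ 0.468 -0.111  0.209]
spool_head 0.79 [351.9, 255.9] [ 0.46  -0.129  0.209]
spool_head 0.56 [160.1, 211.0] [ 0.426 -0.216  0.209]
```

View pics/w2.png

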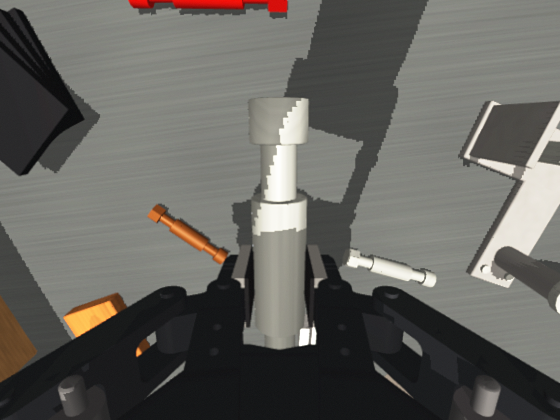

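Request:
apply_moves(fingers=[0,0,0,0,0,0,0,0,0,0,0,0], travel=[[0,0,0],[0,0,0],[0,0,0],[0,0,0],[0,0,0],[0,0,0],[0,0,0],[0,0,0],[0,0,0],[0,0,0],[0,0,0],[0,0,0]], rotation=[[0,0,0.6],[0,0,0.9],[0,0,1],[0,0,1],[0,0,1],[0,0,1],[0,0,1],[0,0,1],[0,0,1],[0,0,1],[0,0,1],[0,0,1]])

```text
time: 8.1
tool_pos: [0.4572, -0.1635, 0.1955]
tcp_rot: [-1.938, -2.465, 0.003]
wrist_force: [-0.2, 0.2, -4.8]
width: 0.275
grip_force: 60.3
```

Request:
apply_moves(fingers=[0,0,0,0,0,0,0,0,0], travel=[[0,0,0],[0,0,0],[0,0,0],[0,0,0],[0,0,0],[0,0,0],[0,0,0],[0,0,0],[0,0,0]], rotation=[[0,0,1],[0,0,1],[0,0,1],[0,0,1],[0,0,1],[0,0,0.9],[0,0,0.6],[0,0,0.3],[0,0,0]])

```text
time: 9.0
tool_pos: [0.4574, -0.1636, 0.1959]
tcp_rot: [-2.673, -1.641, 0.005]
wrist_force: [0.5, 1.2, -5.4]
width: 0.276
grip_force: 60.2
```

```bash
python3 - <<'E'
from h import *
# world-model: camera fixed to the tool; in picture w2 tool=(.460,-.165,.2) yaw 173
c=read_camera('wrist')
s=read_state(); z=s['tool_pos'][2]+.0085
M=R.from_rotvec(s['tcp_rot']).as_matrix()
for px,dz in (((279,98),0),((249,140),0),((309,140),0),((262,200),0),((253,300),0),((306,300),0)):
    print(px, M.T@(onz(c,px,z+dz)-s['tool_pos']))
pts={'cradle':[],'stem':[],'end_plate':[]}; Z=dict(cradle=.081,stem=.107,end_plate=.095)
for cam in ('top','scene','top','scene','wrist'):
    c=read_camera(cam)
    for n in pts:
        for d in tip_of(cam,n)[:1]: print(cam,n,round(d['p'],2),onz(c,d['location'],Z[n])[:2])
goto(.476,.151,.2,63)
E
```

```text
(279, 98) [ 0.079 -0.001 -0.009]
(249, 140) [ 0.062 -0.014 -0.008]
(309, 140) [ 0.062  0.012 -0.009]
(262, 200) [ 0.036 -0.009 -0.008]
(253, 300) [-0.015 -0.014 -0.008]
(306, 300) [-0.015  0.012 -0.009]
top cradle 0.87 [0.481 0.151]
top end_plate 0.96 [0.435 0.052]
scene cradle 0.67 [0.48  0.158]
scene stem 0.6 [0.577 0.104]
scene end_plate 0.67 [0.43  0.055]
top cradle 0.97 [0.475 0.149]
top stem 0.59 [0.584 0.086]
top end_plate 0.89 [0.427 0.051]
scene cradle 0.88 [0.478 0.156]
scene stem 0.98 [0.579 0.096]
scene end_plate 0.68 [0.424 0.065]
wrist stem 0.16 [ 0.437 -0.203]
t 10.05 pos [ 0.459 -0.164  0.199] yaw 63.09 q [-0.395 -0.071  2.03  -0.     1.183  0.075] w 0.28019378190543043
 rot units [0.    0.    0.015] | travel after rot [ 5.771 -2.568 -0.014] | before rot [ 5.775 -2.559 -0.014]
```

Request:
apply_moves(fingers=[0,0,0,0,0,0,0,0,0,0], travel=[[0.4,-0.18,0],[0.8,-0.355,0],[0.8,-0.355,0],[0.8,-0.355,0],[0.8,-0.355,0],[0.8,-0.355,0],[0.7,-0.31,0],[0.4,-0.18,0],[0.22,-0.1,0],[0,0,0]], rotation=[[0,0,0],[0,0,0],[0,0,0],[0,0,0],[0,0,0],[0,0,0],[0,0,0],[0,0,0],[0,0,0],[0,0,0]])

```text
time: 11.05
tool_pos: [0.4754, 0.1493, 0.1993]
tcp_rot: [-2.676, -1.647, -0.0]
wrist_force: [0.2, -0.9, -4.3]
width: 0.277
grip_force: 60.2
```

```bash
python3 - <<'E'
from h import *
c=read_camera('wrist')
def fx(o,yw,P):
    a=np.radians(yw); return np.array([[o[0]+np.cos(a)*x-np.sin(a)*y,o[1]+np.sin(a)*x+np.cos(a)*y,z] for x,y,z in P])
P=[(x,y,.088) for y in (.039,.051) for x in (-.024,-.0185,.0185,.024)]+[(0,y,.07) for y in (.039,.051)]+[(x,.068,.012) for x in (-.032,.032)]
im=c['image'].copy()
for p in proj(c,fx((.4775,.152),-27.3,P)): cv2.circle(im,tuple(int(round(v)) for v in p),2,(255,0,255),-1)
c['image']=im; save(c,'w3.png')
for n,z in (('stem',.107),('cradle',.081)):
    for d in tip_of('wrist',n)[:2]: print(n,d['p'],d['location'],onz(c,d['location'],z))
goto(.4755,.1485,.0725,62.7)
E
```

```text
stem 0.55 [429.6, 213.4] [0.582 0.095 0.107]
t 11.2 pos [0.475 0.147 0.199] yaw 63.05 q [ 0.251 -0.051  2.011 -0.001  1.182  0.721] w 0.2779722705608394
 rot units [0.    0.009 0.059] | travel after rot [ 0.025 -0.008  2.532] | before rot [ 0.027 -0.008  2.532]
```

View pics/w3.png

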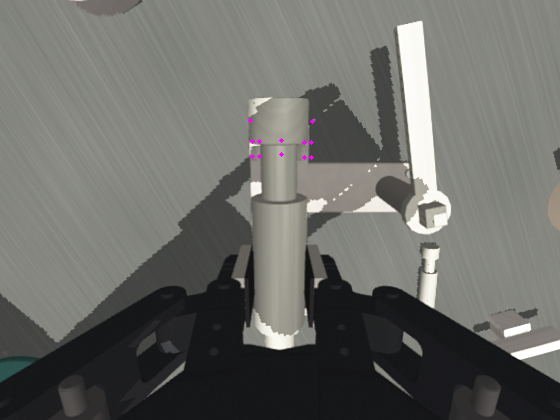

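Request:
apply_moves(fingers=[0,0,0,0,0,0,0,0], travel=[[0,0,0.3],[0,0,0.5],[0,0,0.5],[0,0,0.5],[0,0,0.3],[0,0,0.2],[0,0,0.05],[0,0,0]], rotation=[[0,0,0.05],[0,0,0],[0,0,0],[0,0,0],[0,0,0],[0,0,0],[0,0,0],[0,0,0]])

```text
time: 12.0
tool_pos: [0.4754, 0.1478, 0.0815]
tcp_rot: [-2.682, -1.636, 0.001]
wrist_force: [-0.4, -0.3, -4.8]
width: 0.275
grip_force: 60.2
```

Request:
apply_moves(fingers=[0,0,0,0], travel=[[0,0,0.04],[0,0,0.04],[0,0,0.02],[0,0,0]], rotation=[[0,0,0],[0,0,0],[0,0,0],[0,0,0]])

```text
time: 12.4
tool_pos: [0.4755, 0.1483, 0.077]
tcp_rot: [2.681, 1.637, 0.001]
wrist_force: [-0.2, -0.9, -4.1]
width: 0.277
grip_force: 60.2
```

Request:
apply_moves(fingers=[0,0,0,0], travel=[[0,0,0.03],[0,0,0.03],[0,0,0.02],[0,0,0]], rotation=[[0,0,0],[0,0,0],[0,0,0],[0,0,0]])

```text
time: 12.8
tool_pos: [0.4756, 0.1484, 0.0743]
tcp_rot: [-2.681, -1.637, -0.0]
wrist_force: [-4.6, -1.0, 6.5]
width: 0.283
grip_force: 61.6
```

Request:
apply_moves(fingers=[0,0,0,0], travel=[[0,-0.02,0],[0,-0.02,0.01],[0,0,0.02],[0,0,0]], rotation=[[0,0,0],[0,0,0],[0,0,0],[0,0,0]])

```text
time: 13.2
tool_pos: [0.4752, 0.1489, 0.0737]
tcp_rot: [2.679, 1.637, 0.003]
wrist_force: [-4.5, -4.6, 12.7]
width: 0.274
grip_force: 62.3
```

Request:
apply_moves(fingers=[0.28,0.3,0.32,0.36,0.4,0.45,0.5,0.6,0.6], travel=[[0,0,0],[0,0,0],[0,0,0],[0,0,0],[0,0,0],[0,0,0],[0,0,0],[0,0,0],[0,0,0]], rotation=[[0,0,0],[0,0,0],[0,0,0],[0,0,0],[0,0,0],[0,0,0],[0,0,0],[0,0,0],[0,0,0]], newtons=20)

```text
time: 14.1
tool_pos: [0.4735, 0.1492, 0.0712]
tcp_rot: [-2.682, -1.637, 0.0]
wrist_force: [0.2, 0.2, 0.3]
width: 0.603
grip_force: 0.0
```

```bash
python3 - <<'E'
from h import *
c=read_camera('wrist'); save(c,'w4.png')
s=read_state(); print(s['wrist_force'],s['grip_force'],s['width'],s['tool_pos'])
for cam in ('top','scene'):
    c=read_camera(cam); 
    save(c,cam+'4.png')
    for d in regions_of(cam,'spool'):
        m,a,r=axis_of(c,d['mask'],.081)
        if np.hypot(*(m-[.476,.15]))<.05: print(cam,d['p'],m,a,r)
    for n,z in (('spool',.081),('spool_head',.081),('cradle',.081)):
        for d in tip_of(cam,n):
            p=onz(c,d['location'],z)
            if np.hypot(*(p[:2]-[.476,.15]))<.1: print(cam,n,d['p'],p)
a=cv2.imread('pics/w4.png');b=cv2.imread('pics/scene4.png')[120:255,210:390]
cv2.imwrite('pics/m4.png',np.hstack([cv2.resize(a,(400,300)),cv2.resize(b,(400,300))]))
E
```

```text
[-0.327  0.316  0.601] 0.0 0.6027767351838382 [0.474 0.149 0.071]
top spool_head 0.48 [0.467 0.132 0.081]
top spool_head 0.46 [0.453 0.089 0.081]
top cradle 0.79 [0.48  0.15  0.081]
scene 0.97 [0.476 0.151] 63.47605004934039 ((476.5351257324219, 152.8697509765625), (152.58108520507812, 30.98972511291504), 64.62025451660156)
scene spool 0.76 [0.468 0.149 0.081]
scene spool_head 0.75 [0.452 0.098 0.081]
scene cradle 0.73 [0.48  0.163 0.081]
```

View pics/m4.png

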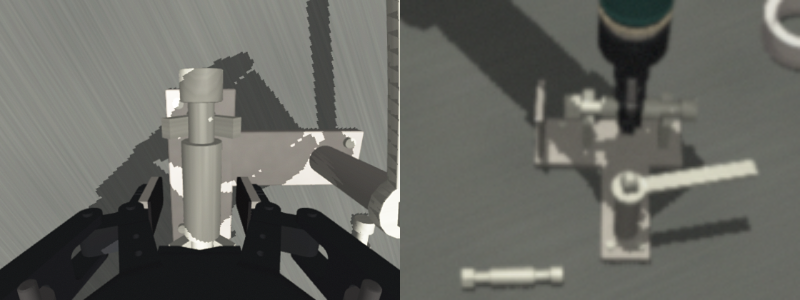

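Left: the neck sits in the near rest (crop 200,125), shoulders clear; right: the head is at the end plate side (590,100). Seated, so lift off and go to the handle.

Request:
apply_moves(fingers=[0.6,0.7,0.8,1,1,1,1,1,1,1,1,1], travel=[[0,0,-0.2],[0,0,-0.4],[0,0,-0.6],[0,0,-0.6],[0,0,-0.6],[0,0,-0.2],[0,0,0],[0,0,0],[0,0,0],[0,0,0],[0,0,0],[0,0,0]], rotation=[[0,0,0],[0,0,0],[0,0,0],[0,0,0],[0,0,0.6],[0,0,1],[0,0,1],[0,0,1],[0,0,1],[0,0,1],[0,0,1],[0,0,1]])

```text
time: 15.85
tool_pos: [0.4737, 0.1492, 0.2021]
tcp_rot: [-3.107, -0.463, -0.001]
wrist_force: [0.3, 0.6, 0.2]
width: 0.995
grip_force: 0.0
```

Request:
apply_moves(fingers=[1,1,1,1,1,1], travel=[[0,0,0],[0,0,0],[0,0,0],[0,0,0],[0,0,0],[0,0,0]], rotation=[[0,0,1],[0,0,1],[0,0,1],[0,0,1],[0,0,0.6],[0,0,0]])

```text
time: 16.45
tool_pos: [0.4737, 0.1492, 0.2021]
tcp_rot: [-3.128, 0.285, -0.001]
wrist_force: [0.2, 0.2, -0.2]
width: 0.999
grip_force: 0.0
```

Request:
apply_moves(fingers=[1,1,1,1,1,1,1,1,1,1], travel=[[0.3,0.33,0],[0.57,0.65,0],[0.57,0.65,0],[0.57,0.65,0],[0.57,0.65,0],[0.57,0.65,0],[0.57,0.65,0],[0.57,0.65,0],[0.31,0.36,0],[0,0,0]], rotation=[[0,0,0],[0,0,0],[0,0,0],[0,0,0],[0,0,0],[0,0,0],[0,0,0],[0,0,0],[0,0,0],[0,0,0]])

```text
time: 17.45
tool_pos: [0.6538, -0.1534, 0.2014]
tcp_rot: [3.127, -0.287, 0.002]
wrist_force: [-0.4, 0.0, 0.9]
width: 1.0
grip_force: 0.0
```

```bash
python3 - <<'E'
from h import *
c=read_camera('wrist'); save(c,'w5.png'); cam='wrist'
for d in regions_of(cam,'handle')[:3]:
    print(d['p'],d['bbox'],*axis_of(c,d['mask'],.05))
for d in tip_of(cam,'handle')[:3]: print(d['p'],d['location'],onz(c,d['location'],0))
for cm in('top','scene'):
    c2=read_camera(cm)
    for n,z in (('stem',.107),('handle',0)):
        for d in tip_of(cm,n)[:2]: print(cm,n,d['p'],onz(c2,d['location'],z))
goto(.655,-.149,.033,-10)
E
```

```text
0.55 [260.1, 146.3, 30.9, 89.3] [ 0.658 -0.148] 169.84610321264165 ((655.0933837890625, -146.77040100097656), (29.075990676879883, 85.46812438964844), 79.89561462402344)
0.59 [272.7, 184.7] [ 0.655 -0.145  0.   ]
top stem 0.77 [0.585 0.082 0.107]
top handle 0.65 [ 0.659 -0.152  0.   ]
scene stem 0.73 [0.581 0.106 0.107]
scene handle 0.76 [ 0.653 -0.148  0.   ]
scene handle 0.34 [ 0.785 -0.019  0.   ]
t 17.9 pos [ 0.652 -0.149  0.202] yaw -10.33 q [-0.262  0.271  1.65   0.     1.22   1.489] w 1.0000751100230938
 rot units [-0.    -0.002 -0.056] | travel after rot [ 0.054 -0.012  3.371] | before rot [ 0.054 -0.012  3.371]
```

View pics/w5.png

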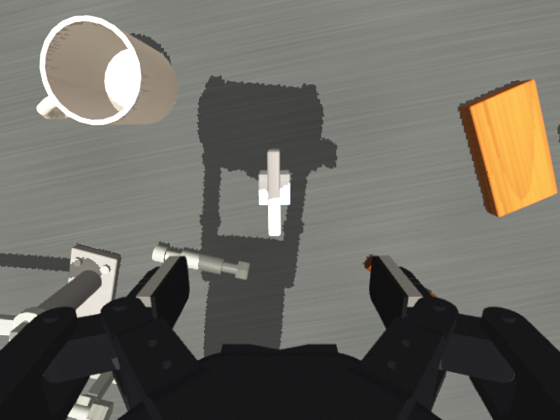

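Mug at (100,70), offcut at (510,150), handle wing runs (273,150)–(275,236), parallel to the tool and about 2–3 mm left of centre. Descend.

Request:
apply_moves(fingers=[1,1,1,1,1,1,1,1], travel=[[0.07,-0.05,0.3],[0,0,0.6],[0,0,0.7],[0,0,0.7],[0,0,0.5],[0,0,0.4],[0,0,0.14],[0,0,0]], rotation=[[0,0,-0.04],[0,0,0],[0,0,0],[0,0,0],[0,0,0],[0,0,0],[0,0,0],[0,0,0]])

```text
time: 18.7
tool_pos: [0.6549, -0.1476, 0.0321]
tcp_rot: [-3.129, 0.278, 0.006]
wrist_force: [1.1, -0.1, 0.5]
width: 1.003
grip_force: 0.0
```

Request:
apply_moves(fingers=[0.6,0.4,0.3,0.2,0.15,0.1,0.05,0,0,0], travel=[[0,0,0],[0,0,0],[0,0,0],[0,0,0],[0,0,0],[0,0,0],[0,0,0],[0,0,0],[0,0,0],[0,0,0]], rotation=[[0,0,0],[0,0,0],[0,0,0],[0,0,0],[0,0,0],[0,0,0],[0,0,0],[0,0,0],[0,0,0],[0,0,0]], newtons=60)

```text
time: 19.7
tool_pos: [0.6569, -0.1485, 0.0351]
tcp_rot: [3.129, -0.278, 0.002]
wrist_force: [-1.2, -0.8, 5.4]
width: 0.122
grip_force: 60.2
```

Request:
apply_moves(fingers=[0,0,0,0,0,0,0], travel=[[0,0,-0.2],[0,0,-0.5],[0,0,-0.7],[0,0,-0.8],[0,0,-0.7],[0,0,-0.4],[0,0,0]], rotation=[[0,0,0],[0,0,0],[0,0,0],[0,0,0],[0,0,0],[0,0,0],[0,0,0]])

```text
time: 20.4
tool_pos: [0.6585, -0.1487, 0.2037]
tcp_rot: [3.128, -0.278, 0.011]
wrist_force: [-0.0, -0.3, -1.2]
width: 0.123
grip_force: 59.2
```

Request:
apply_moves(fingers=[0,0,0,0,0,0,0,0,0,0], travel=[[-0.2,-0.26,0],[-0.4,-0.52,0],[-0.5,-0.64,0],[-0.5,-0.64,0],[-0.5,-0.64,0],[-0.5,-0.64,0],[-0.4,-0.52,0],[-0.3,-0.4,0],[-0.2,-0.26,0],[0,0,0]], rotation=[[0,0,0],[0,0,0],[0,0,0],[0,0,0],[0,0,0],[0,0,0],[0,0,0],[0,0,0],[0,0,0],[0,0,0]])

```text
time: 21.4
tool_pos: [0.5213, 0.1068, 0.1971]
tcp_rot: [3.129, -0.274, -0.007]
wrist_force: [0.4, -0.1, -1.9]
width: 0.123
grip_force: 59.2
```

```bash
python3 - <<'E'
from h import *
c=read_camera('wrist'); save(c,'w6.png'); cam='wrist'
s=read_state();print(s['tool_pos'],s['width'],s['grip_force'],s['wrist_force'])
for d in tip_of(cam,'stem')[:2]: print(d['p'],d['location'],onz(c,d['location'],.107))
for d in tip_of(cam,'handle')[:2]: print('h',d['p'],d['location'])
for d in regions_of(cam,'keeper')[:2]: print('k',d['p'],d['bbox'],*axis_of(c,d['mask'],.107))
goto(.583,.095,.2,-14)
E
```

```text
[0.522 0.106 0.198] 0.1247172574487117 59.155282974243164 [ 0.144 -0.239 -1.794]
h 0.85 [281.3, 238.5]
k 0.62 [90.5, 103.9, 215.7, 51.9] [0.595 0.146] 75.41640741283724 ((592.8839721679688, 155.38140869140625), (156.9595184326172, 36.552040100097656), 79.27822875976562)
t 21.6 pos [0.524 0.104 0.199] yaw -10.21 q [ 0.15   0.022  1.94  -0.001  1.18   1.899] w 0.12210498506122962
 rot units [0.007 0.005 0.632] | travel after rot [ 1.188 -0.103 -0.026] | before rot [ 1.193 -0.024 -0.027]
```

View pics/w6.png

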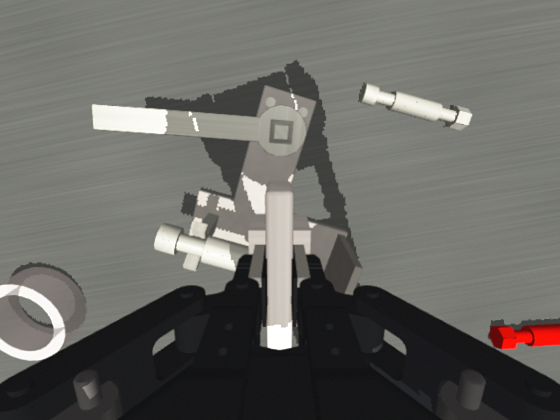

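The stem's square is at (281,131), the bar runs from about (93,117) to (250,127), and the wing is held centred at column 280. Work out the offsets.

```bash
python3 - <<'E'
from h import *
from workcell import *
c=read_camera('wrist'); s=read_state(); g=cv2.cvtColor(c['image'],cv2.COLOR_RGB2GRAY)
def edge(x,lo,hi):
    col=cv2.GaussianBlur(g,(3,3),0)[lo:hi,x].astype(float); d=np.diff(col); return lo+d.argmax()+.5, lo+d.argmin()+.5
P=[]
for x in range(97,165,6):
    a,b=edge(x,95,145); P.append((x,(a+b)/2)) 
P=np.array(P); print(P[:,1])
W=np.array([onz(c,p,.107)[:2] for p in P]); v=np.linalg.svd(W-W.mean(0))[2][0]
print('bar yaw',np.degrees(np.arctan2(v[1],v[0]))%180)
for z in(.107,.127):
    q=onz(c,(281.5,131),z); print(z,q, 'bar line lateral', np.cross(v,q[:2]-W.mean(0)), 'bar yaw via stem',np.degrees(np.arctan2(*(W[0]-q[:2])[::-1])))
st=onz(c,(281.5,131),.127)
# wing direction, seen at its top (z = tcp+.023)
zt=s['tool_pos'][2]+.023
w=[onz(c,p,zt) for p in ((267,195),(293,195),(264,310),(297,310))]
M=R.from_rotvec(s['tcp_rot']).as_matrix()
for p in w: print(M.T@(p-s['tool_pos']))
wf=[onz(c,p,zt-.0) for p in ((280,181),)]
print('wing far end in tool',[M.T@(p-s['tool_pos']) for p in wf])
goto(st[0],st[1],.2,-14)
E
```

```text
[122.  122.5 123.  123.5 123.5 124.5 124.5 125.5 125.5 125.5 126.  126.5]
bar yaw 75.56839778194505
0.107 [0.585 0.093 0.107] bar line lateral 0.0029593970779580835 bar yaw via stem 76.74450185226368
0.127 [0.585 0.093 0.127] bar line lateral 0.003449546175570712 bar yaw via stem 76.95069151708823
[ 0.04  -0.006 -0.023]
[ 0.04   0.004 -0.023]
[-0.013 -0.008 -0.023]
[-0.013  0.007 -0.023]
wing far end in tool [array([ 0.045, -0.001, -0.023])]
t 21.65 pos [0.524 0.104 0.199] yaw -10.23 q [ 0.15   0.022  1.94  -0.     1.18   1.899] w 0.12629034748949985
 rot units [0.005 0.003 0.629] | travel after rot [ 1.235 -0.07  -0.022] | before rot [ 1.237  0.011 -0.022]<stdin>:13: DeprecationWarning: Arrays of 2-dimensional vectors are deprecated. Use arrays of 3-dimensional vectors instead. (deprecated in NumPy 2.0)
```

Request:
apply_moves(fingers=[0,0,0,0,0,0,0,0], travel=[[0.3,0.01,0],[0.5,0.01,0],[0.37,0.01,0],[0.1,0,0],[0,0,0.2],[0,0,0.3],[0,0,0.2],[0,0,0]], rotation=[[0,0,0],[0,0,0],[0,0,0],[0,0,0.4],[0,0,0.2],[0,0,0],[0,0,0],[0,0,0]])

```text
time: 22.45
tool_pos: [0.5837, 0.0921, 0.1608]
tcp_rot: [3.118, -0.376, -0.009]
wrist_force: [0.2, 0.3, -1.7]
width: 0.124
grip_force: 59.2
```

```bash
python3 - <<'E'
from h import *
for i in range(2): c=read_camera('scene')
save(c,'s7.png'); goto(.587,.0925,.14,-13.7)
cv2.imwrite('pics/s7c.png',cv2.resize(cv2.imread('pics/s7.png')[140:260,240:400],(800,600),interpolation=2))
E
```

```text
t 22.55 pos [0.585 0.092 0.163] yaw -13.74 q [ 0.115  0.162  1.856 -0.     1.126  1.925] w 0.12650941973429006
 rot units [ 0.006  0.016 -0.007] | travel after rot [ 0.031 -0.01   0.466] | before rot [ 0.032 -0.01   0.466]
```

View pics/s7c.png

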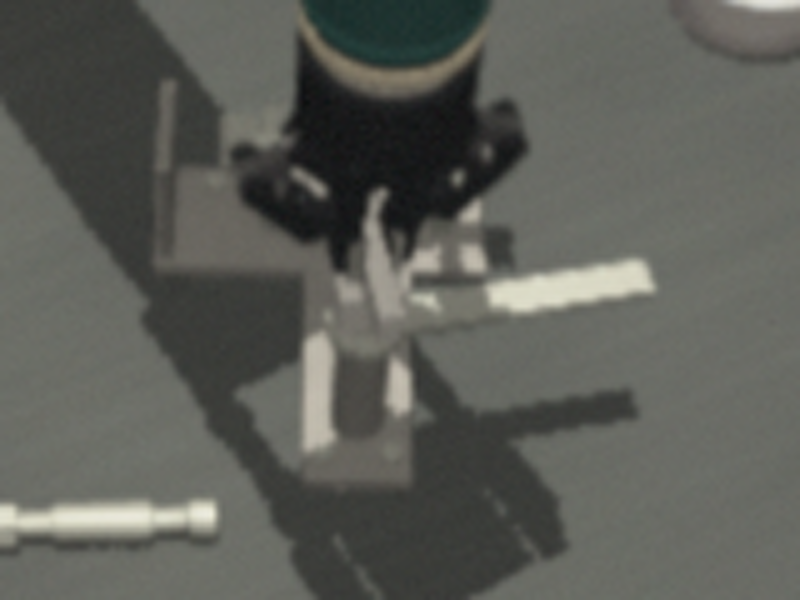

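The handle (hub at about 365,310) hovers over the post (360,380), wing across the bar. Lower gently.

Request:
apply_moves(fingers=[0,0,0,0,0,0], travel=[[0,0,0.06],[0,0,0.06],[0,0,0.06],[0,0,0.04],[0,0,0.03],[0,0,0]], rotation=[[0,0,0],[0,0,0],[0,0,0],[0,0,0],[0,0,0],[0,0,0]])

```text
time: 23.15
tool_pos: [0.5854, 0.0932, 0.1556]
tcp_rot: [-3.118, 0.376, 0.002]
wrist_force: [-10.6, 1.3, 17.1]
width: 0.126
grip_force: 62.0
```

Request:
apply_moves(fingers=[0,0,0,0], travel=[[-0.03,0,0],[-0.02,0,0],[0,0,0],[0,0,0]], rotation=[[0,0,0],[0,0,0],[0,0,0],[0,0,0]])

```text
time: 23.55
tool_pos: [0.5847, 0.0934, 0.1557]
tcp_rot: [-3.118, 0.376, -0.004]
wrist_force: [-5.8, -0.8, 13.3]
width: 0.126
grip_force: 61.3
```

Request:
apply_moves(fingers=[0,0,0,0,0], travel=[[-0.03,0,0],[-0.02,0,0],[0,0,0.02],[0,0,0.02],[0,0,0]], rotation=[[0,0,0],[0,0,0],[0,0,0],[0,0,0],[0,0,0]])

```text
time: 24.05
tool_pos: [0.5817, 0.0938, 0.1495]
tcp_rot: [-3.118, 0.377, -0.001]
wrist_force: [1.3, 0.8, -1.3]
width: 0.123
grip_force: 59.2
```

Request:
apply_moves(fingers=[0,0,0,0,0], travel=[[0,0,0.04],[0,0,0.04],[0,0,0.04],[0,0,0.03],[0,0,0]], rotation=[[0,0,0],[0,0,0],[0,0,0],[0,0,0],[0,0,0]])

```text
time: 24.55
tool_pos: [0.5817, 0.0938, 0.1421]
tcp_rot: [-3.118, 0.377, -0.001]
wrist_force: [3.1, 3.3, -2.4]
width: 0.126
grip_force: 59.3
```

Request:
apply_moves(fingers=[0,0,0,0], travel=[[0,0,0.03],[0,0,0.03],[0,0,0.02],[0,0,0]], rotation=[[0,0,0],[0,0,0],[0,0,0],[0,0,0]])

```text
time: 24.95
tool_pos: [0.5819, 0.0938, 0.1419]
tcp_rot: [-3.118, 0.376, -0.002]
wrist_force: [-4.0, 1.0, 16.1]
width: 0.122
grip_force: 61.7
```

Request:
apply_moves(fingers=[0,0,0,0,0], travel=[[0,0,-0.02],[0,0,0],[0,0,0],[0,0,0],[0,0,0]], rotation=[[0,0,-0.4],[0,0,-0.6],[0,0,-0.6],[0,0,-0.6],[0,0,0]])

```text
time: 25.45
tool_pos: [0.5829, 0.0945, 0.142]
tcp_rot: [-3.14, 0.014, -0.006]
wrist_force: [1.0, 4.2, 8.3]
width: 0.123
grip_force: 60.6
```

Request:
apply_moves(fingers=[0,0,0,0,0,0], travel=[[0,0,0],[0,0,0],[0,0,0],[0,0,0],[0,0,0],[0,0,0]], rotation=[[0,0,-0.6],[0,0,-0.8],[0,0,-0.8],[0,0,-0.8],[0,0,-0.8],[0,0,0]])

```text
time: 26.05
tool_pos: [0.5829, 0.0948, 0.142]
tcp_rot: [-3.081, -0.608, -0.006]
wrist_force: [0.5, 5.2, 8.7]
width: 0.126
grip_force: 60.7
```

Forces are low; continue.

Request:
apply_moves(fingers=[0,0,0,0,0,0,0], travel=[[0,0,0],[0,0,0],[0,0,0],[0,0,0],[0,0,0],[0,0,0],[0,0,0]], rotation=[[0,0,-0.8],[0,0,-0.9],[0,0,-0.9],[0,0,-0.9],[0,0,-0.8],[0,0,-0.6],[0,0,0]])

```text
time: 26.75
tool_pos: [0.5826, 0.0951, 0.142]
tcp_rot: [-2.826, -1.369, -0.006]
wrist_force: [-0.8, 5.0, 9.9]
width: 0.124
grip_force: 60.7
```

```bash
python3 - <<'E'
from h import *
goto(.582,.094,.142,64)
s=read_state();print(s['torque'],s['wrist_force'])
for cm in('top','scene'):
    c=read_camera(cm); save(c,cm+'8.png')
    for d in regions_of(cm,'keeper')[:2]: print(cm,d['p'],*axis_of(c,d['mask'],.107))
E
```

```text
t 26.75 pos [0.583 0.095 0.142] yaw 51.7 q [0.118 0.175 1.883 0.003 1.08  0.786] w 0.12379309257028676
 rot units [ 0.011 -0.037 -2.051] | travel after rot [-0.025 -0.001 -0.   ] | before rot [-0.024  0.004 -0.   ]
[ 0.992  0.182 -0.024] [-0.848  4.973  9.875]
top 0.46 [0.532 0.143] 126.20251376349624 ((537.6201782226562, 138.58091735839844), (21.337657928466797, 91.08209228515625), 40.5478630065918)
scene 0.52 [0.554 0.131] 131.16573907093564 ((563.321044921875, 121.78504943847656), (15.045822143554688, 112.75605010986328), 40.18342971801758)
```

Request:
apply_moves(fingers=[0,0,0,0,0,0], travel=[[0,0,0],[0,0,0],[0,0,0],[0,0,0],[0,0,0],[0,0,0]], rotation=[[0,0,-0.6],[0,0,-0.8],[0,0,-0.8],[0,0,-0.7],[0,0,-0.5],[0,0,0]])

```text
time: 27.55
tool_pos: [0.5824, 0.0952, 0.142]
tcp_rot: [-2.54, -1.848, -0.006]
wrist_force: [-2.0, 5.1, 9.9]
width: 0.128
grip_force: 60.8
```

```bash
python3 - <<'E'
from h import *
goto(.582,.094,.142,64)
s=read_state();print(s['torque'],s['wrist_force'])
for cm in('top','scene','top','scene'):
    c=read_camera(cm); save(c,cm+'9.png')
    for d in regions_of(cm,'keeper')[:2]: print(cm,d['p'],*axis_of(c,d['mask'],.107))
a=cv2.imread('pics/top9.png')[190:265,205:305];b=cv2.imread('pics/scene9.png')[140:240,250:383]
cv2.imwrite('pics/m9.png',np.hstack([cv2.resize(a,(400,300)),cv2.resize(b,(400,300))]))
E
```

```text
t 27.55 pos [0.582 0.095 0.142] yaw 72.08 q [0.118 0.175 1.884 0.003 1.081 0.43 ] w 0.12845094020128667
 rot units [ 0.013 -0.033  1.347] | travel after rot [-0.024  0.004 -0.001] | before rot [-0.024  0.    -0.001]
[ 1.069  0.347 -0.011] [-2.038  5.054  9.916]
top 0.63 [ 0.629 -0.384] 13.190923195173582 ((629.3563842773438, -384.1921691894531), (126.14161682128906, 73.45067596435547), 12.947955131530762)
top 0.58 [0.525 0.12 ] 136.60374091470757 ((524.9029541015625, 119.35997772216797), (20.306884765625, 17.59733009338379), 88.39096069335938)
top 0.52 [0.529 0.116] 137.7283429008434 ((533.6063232421875, 114.82003784179688), (18.381763458251953, 44.25663375854492), 62.51904296875)
top 0.4 [0.419 0.403] 80.4804668797263 ((420.124267578125, 402.4918518066406), (107.22054290771484, 95.74757385253906), 88.86874389648438)
scene 0.46 [0.566 0.1  ] 69.49355721551984 ((571.407470703125, 103.68840789794922), (92.03337097167969, 58.75463104248047), 70.80740356445312)
```

View pics/m9.png

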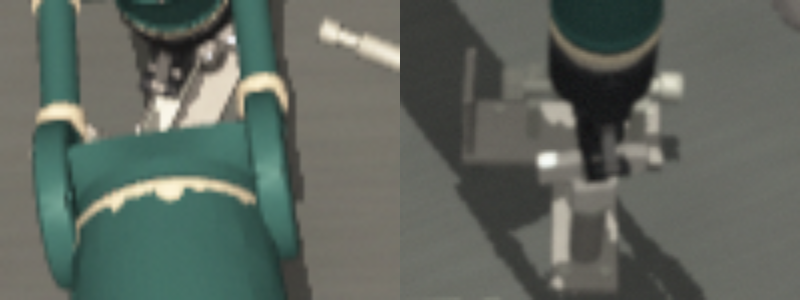

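Arm hides the bar. Release, rise and look.

Request:
apply_moves(fingers=[0.15,0.2,0.3,0.45,0.6,0.8,1,1,1,1,1], travel=[[0,0,0],[0,0,0],[0,0,0],[0,0,0],[0,0,0],[0,0,-0.2],[0,0,-0.4],[0,0,-0.7],[0,0,-0.7],[0,0,-0.4],[0,0,0]], rotation=[[0,0,0],[0,0,0],[0,0,0],[0,0,0],[0,0,0],[0,0,0],[0,0,0],[0,0,0],[0,0,0],[0,0,0],[0,0,0]])

```text
time: 29.05
tool_pos: [0.584, 0.0938, 0.2648]
tcp_rot: [2.537, 1.845, 0.012]
wrist_force: [0.0, -0.1, -0.3]
width: 0.999
grip_force: 0.0
```

```bash
python3 - <<'E'
from h import *
for cm in('top','scene','wrist'):
    c=read_camera(cm); save(c,cm+'10.png')
    for d in regions_of(cm,'keeper')[:2]: print(cm,d['p'],*axis_of(c,d['mask'],.107))
    for d in regions_of(cm,'spool')[:6]:
        m,a,r=axis_of(c,d['mask'],.081)
        if np.hypot(*(m-[.476,.15]))<.05: print(cm,'spool',d['p'],m,a,r)
a=cv2.imread('pics/wrist10.png');b=cv2.imread('pics/scene10.png')[140:240,250:383]
cv2.imwrite('pics/m10.png',np.hstack([cv2.resize(a,(400,300)),cv2.resize(b,(400,300))]))
print(read_state()['tool_pos'])
E
```

```text
top 0.66 [0.533 0.117] 152.77996141492997 ((530.87939453125, 117.70558166503906), (21.05072784423828, 83.46908569335938), 62.62626647949219)
top spool 0.51 [0.5   0.189] 68.68059979416202 ((501.6540832519531, 184.65493774414062), (33.02961349487305, 20.854156494140625), 88.47672271728516)
scene 0.8 [0.518 0.123] 153.0724895081303 ((528.7481689453125, 115.60095977783203), (26.20650863647461, 157.29632568359375), 62.8480339050293)
scene spool 0.75 [0.47  0.139] 64.07711766933213 ((475.58929443359375, 150.9041748046875), (148.20394897460938, 30.979450225830078), 64.63924407958984)
wrist 0.77 [0.512 0.132] 152.7703614004208 ((512.0740966796875, 131.77325439453125), (19.932626724243164, 121.37557983398438), 62.510196685791016)
wrist spool 0.72 [0.477 0.156] 63.32004337139426 ((474.6512756347656, 151.16445922851562), (154.81051635742188, 29.2984619140625), 64.13166809082031)
wrist spool 0.63 [0.504 0.13 ] 153.15363266239797 ((503.7545166015625, 129.4718017578125), (21.612865447998047, 132.7079315185547), 63.49388122558594)
[0.581 0.094 0.258]
```

View pics/m10.png

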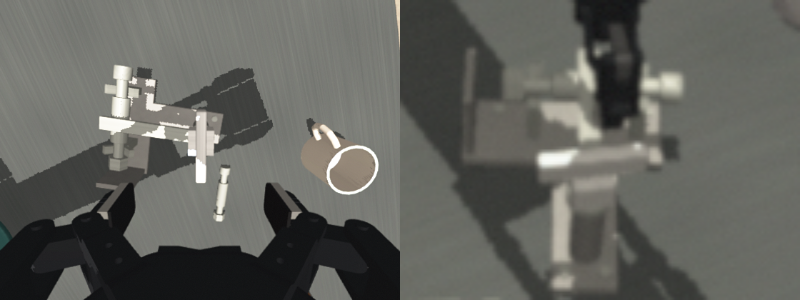

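The bar crosses the spool's middle (left crop 115,125) at 152.8°, square to the spool at about 63.5°. The handle is upright on the stem (205,145), and the robot is clear. Handing in.

```bash
python3 -c "
from workcell import *
print(finish_job())"
```

```text
the job is handed in; nothing more can be done
None
```

I've handed the job in, but no verdict came back: in the last pictures the spool sat in both vees with its hex head at the end plate, the handle was down on the stem, and the keeper lay square across the spool with the robot clear.

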